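Put the lathe accessories away in their matching trays

ROBOT

A 6-joint arm with a two-finger parallel gripper is mounted at the origin on the work surface. World frame = base frame: x ahead of the robot, y to its left, z up, the work surface at z = 0. Lengths are in m, angles in rad, forces in N, time in s.
With the tool pointing down it reaches from about 0.225 to 0.875 m from the base axis. Payload 3.4 kg.
Tool frame: the origin (TCP) lies at the very end of the fingers, on their centre line; the grasp point (between the pads) lies manip.hold_point_z behind it (manip.hold_point_z is the distance from the TCP to the grasp point, in m); x points along the fingers, y is the direction in which the jaws open and shut, and the axes are right-handed (so a half turn about x gives the same grasp; the last joint's range is limited). The gripper opens to 85 mm and grips with 20 to 120 N. Pads are 22 mm wide; open, the fingers measure 114 mm over their backs; the gripper's body (76 mm by 85 mm) begins 54 mm behind the grasp point. The pads swing forward as they close: fully open they stand 13 mm farther back than shut.
Start: joints at [-1.38, 0.276, 1.505, -0, 1.361, -0.121], TCP at [0.176, -0.547, 0.231] pointing down, gripper open.
Joint ranges: [-2.89, 2.89], [-0.75, 2.08], [0.22, 2.7], [-1.18, 4.32], [0.11, 2.71], [-2.7, 2.7]. Speed limits (rad/s): [2.57, 2.57, 3.14, 3.14, 3.14, 3.14].

INTERFACE

Orientations are given as a unit quaternion [w, x, y, z].
In Python, from rig import manip gives the robot as it stands.
- The arm moves only by the tool step_arm, never from a script. Its argument "targets" is a list of rows, each a list of 2 entries, a list of its own where there are three numbers: the shift along the tool's x, y, z in mm, then the turn about the tool's x in degrees. A call has 1 to 20 rows; each row is the pose to reach, as a shift and turn from the pose commanded when the call began, along the tool's axes at that moment; what a row does not reach only later rows make up. A row lasts 1/10 s, in which the tool goes at most 50 mm and 8.59 degrees, less where a joint would pass 70% of its speed; a pose out of reach is approached as far as the arm can. A call with a gripper value outside its range is refused whole. "grip" is the closure, from 0 (fully open) to 1 (shut), set as the call begins (left out, the last holds). The fingers move at their own pace and stop on an object; "grip_force" is the grip in N (left out, the last holds). Time passes only in rows, so rows that repeat a pose let the fingers close. It gives the time, the measured TCP pose, the force and the opening at its end, in the units of the state.
- manip.get_state(): the state, without advancing time (a new reading comes with each control period).
- manip.get_image(name): name is "scene" or "top"; returns a dict with "image" (400x640x3 uint8, red, green, blue), "fx", "fy", "cx", "cy" (pixels), "pose" (4x4, takes a point from camera to world coordinates). Camera axes: x right, y down, z forward; pixel columns grow to the right and rows downward; lengths in m; the calibration is good to about 2 mm. A picture is of the moment at which its call begins. There is no depth.
- manip.sign_off(): hands the job in, once; it reports no verdict.
Trained networks look in a picture, given as the dict that the camera call returned (one of the last four; its "shot" number tells which), for a name from the list of things; names that differ only in an ending like _2 or _b are one class to them, and where a whole thing is asked for, a point or a joint stands for the part that bears it (a point fixed in the world has none). Each returns a list of dicts, best first, with "confidence" (0 to 1); they miss things now and then, are a little off and sometimes report something else, mostly with a low value. They report only what shows in the picture. A call takes as long as a camera call. They do not tell look-alikes from the thing itself.
- manip.search_frame(picture, thing): "xyz" ([x, y, z] in m, in world coordinates, good to about 4 mm: the middle of the surface that is visible of it).
- manip.regions_of(picture, thing): "region" (400x640 bool, what is visible of it).
The state is a dict: "clock": time; "qpos": joint angles; "qd": joint speeds; "effort": joint torques, N m; "position": TCP position; "ee_rot": TCP orientation; "contact_force": force on the tool from outside, world axes, zero at the start; "moment": the same for the moment, N m; "width": finger opening in m.
Only numpy, scipy, OpenCV 4.12 (cv2) and the standard library are available. Lean on these libraries where they do the work, as an engineer would, in place of code of your own. Each camera call takes 0.05 s, during which the arm holds its last target.

TASK

Put the four loose steel lathe accessories away: each goes upright into the tray whose outline matches it in shape and size (round faceplate in the large round tray, cone centre in the small round one, square clamp plate in the square one, bar-shaped tool rest in the long one), lying flat on the tray's floor inside the rim. Leave the tin where it is.

Things in the scene. Friction and masses are not known exactly. Their poses are not given: they have to be found in the camera images.
- faceplate: Faceplate: steel disc 80 mm in diameter and 10 mm thick lying flat, with a round boss 36 mm in diameter standing up from its centre to 48 mm above the underside; grip it by the boss. About 0.4 kg. Loose. Origin at the centre of its underside; z up.
- cone_centre: Cone centre: upright steel cylinder 44 mm in diameter and 50 mm high, then a cone that narrows to a point 75 mm above the underside; grip it by the cylinder. About 0.35 kg. Loose. Origin at the centre of its underside; z up.
- clamp_plate: Clamp plate: square steel plate 60 x 60 x 10 mm lying flat, with a round nut 34 mm in diameter from 10 to 20 mm and a round stud 22 mm in diameter from 20 to 55 mm above the underside, at its centre; grip it by the stud. About 0.35 kg. x and y along the plate's sides; any of the four ways round will do. Loose. Origin at the centre of its underside; z up.
- tool_rest: Tool rest standing upside down: steel bar 120 mm long (its x), 28 mm wide (y) and 18 mm high lying on the bench, with a round post 24 mm in diameter standing up from its middle to 75 mm above the underside; grip it by the post. About 0.45 kg. Either way round will do. Loose. Origin at the centre of its underside; z up.
- large_round_tray: Large round tray, 96 mm in diameter inside the rim, for the faceplate. Fixed to the bench; plywood rim 7 mm wide with its top 12 mm above the bench, dark rubber floor 4 mm above the bench. Origin at the centre of its underside, on the bench; z up. 
- small_round_tray: Small round tray, 60 mm in diameter inside the rim, for the cone centre. Fixed to the bench; plywood rim 7 mm wide with its top 12 mm above the bench, dark rubber floor 4 mm above the bench. Origin at the centre of its underside, on the bench; z up. 
- square_tray: Square tray, 76 x 76 mm inside the rim, for the clamp plate. Fixed to the bench; plywood rim 7 mm wide with its top 12 mm above the bench, dark rubber floor 4 mm above the bench. Origin at the centre of its underside, on the bench; z up. x and y along its sides.
- long_tray: Long tray, 136 mm (its x) by 44 mm (y) inside the rim, for the tool rest. Fixed to the bench; plywood rim 7 mm wide with its top 12 mm above the bench, dark rubber floor 4 mm above the bench. Origin at the centre of its underside, on the bench; z up. 
- tin: Bystander: closed round tin, 66 mm in diameter, 55 mm high, standing among the work; do not disturb. Origin at the centre of its underside.
Not all that is in view belongs to the job. Leave any red look-alike of the tool_rest alone. Leave any brown look-alike of the faceplate alone.

How it is judged:
At the end, for the whole second after the job is handed in: Each accessory rests upright (tilt under 0.05 rad), underside under 7 mm above its own tray's underside, centre within 12.5 mm of the tray's; tool rest along the long tray within 0.2 rad, clamp plate square to its tray within 0.35 rad; all released and at rest (horizontal distance between faceplate and large_round_tray below 0.0125 m and z of faceplate in the frame of large_round_tray below 0.007 m and angle between each of faceplate, cone_centre, clamp_plate, tool_rest's own z axis and vertical below 0.05 rad and linear speed of each of faceplate, cone_centre, clamp_plate, tool_rest below 0.02 m/s and angular speed of each of faceplate, cone_centre, clamp_plate, tool_rest below 0.2 rad/s and horizontal distance between cone_centre and small_round_tray below 0.0125 m and z of cone_centre in the frame of small_round_tray below 0.007 m and horizontal distance between clamp_plate and square_tray below 0.0125 m and z of clamp_plate in the frame of square_tray below 0.007 m and horizontal distance between tool_rest and long_tray below 0.0125 m and z of tool_rest in the frame of long_tray below 0.007 m and angle between the x axis of tool_rest and the x axis of long_tray, either way round below 0.2 rad and (angle between the x axis of clamp_plate and the x axis of square_tray, either way round below 0.35 rad or angle between the x axis of clamp_plate and the y axis of square_tray, either way round below 0.35 rad)); the robot touches nothing.
It fails at once if the tin is moved more than 25 mm or tipped (distance of tin from where it was at the start of the episode above 0.025 m or angle between tin's own z axis and vertical above 0.3 rad).
It also fails if it takes over 99 s, if anything falls off the work surface, if the arm or the gripper's body presses on something with over 40 N, if the wrist force passes 120 N, or if a joint passes its speed limit or range.

## Working session

There is one attempt and no reset: what is moved stays moved. The work goes in short steps, Python scripts to look and compute and a tool call to move; the robot and the scene stay as the last step left them, time stands still between calls to the robot, and variables do not carry over. Pictures are saved under pics/ and viewed, and the job is handed in when it is done.

Besides the shell and the picture viewer there is one more tool, called after ">>>" as name([rows], argument=value, ...), one row to a line, values as JSON. step_arm: Moves the arm, as the interface text tells. Its arguments: {"type":"object","properties":{"targets":{"type":"array"},"grip":{"type":"number"},"grip_force":{"type":"number"}},"required":["targets"]}

```bash
mkdir -p pics; ls; cat > h.py <<'E'
import sys; sys.path.insert(0,'.')
import numpy as np, cv2
from rig import manip
def save(im,name): cv2.imwrite('pics/'+name,im[:,:,::-1])
def ray(p,u,v,z):
    T=np.array(p['pose']); d=T[:3,:3]@np.array([(u-p['cx'])/p['fx'],(v-p['cy'])/p['fy'],1]); o=T[:3,3]
    return o+d*(z-o[2])/d[2]
def proj(p,X):
    T=np.array(p['pose']); c=T[:3,:3].T@(np.array(X)-T[:3,3]); return np.array([p['fx']*c[0]/c[2]+p['cx'],p['fy']*c[1]/c[2]+p['cy']])
E
python3 - <<'E'
from h import *
s=manip.get_state(); print(s, manip.hold_point_z)
names=['faceplate','cone_centre','clamp_plate','tool_rest','large_round_tray','small_round_tray','square_tray','long_tray','tin']
for n in ['top','scene']:
    p=manip.get_image(n); save(p['image'],n+'0.png'); print(n,p['fx'],p['cx'],p['cy'],np.round(p['pose'],3).tolist())
    for t in names:
        for r in manip.search_frame(p,t):
            print(t,np.round(r['xyz'],3),round(r['confidence'],2),np.round(proj(p,r['xyz'])))
E
```

```text
pics
{'clock': 0.0, 'qpos': array([-1.38002456e+00,  2.76576444e-01,  1.50613508e+00, -2.00101615e-05,
        1.36071252e+00, -1.20992316e-01]), 'qd': array([-0.00195199,  0.00081717, -0.00092314,  0.00037229, -0.00082435,
        0.00138249]), 'effort': array([-1.48771753e-03, -4.16775656e+01, -2.45804965e+01, -3.56933442e-04,
        1.09767247e-02, -1.25025664e-05]), 'position': array([ 0.17626414, -0.54675306,  0.23044953]), 'ee_rot': array([-0.10913395, -0.69850307, -0.11042767,  0.69856207]), 'contact_force': array([-0.06954337, -0.51279428,  0.38326249]), 'moment': array([-0.04540198,  0.00431496,  0.04303025]), 'width': 0.08530055811995173} 0.0187
top 470.54052009470445 322.66920838936414 199.0118804513726 [[-0.014, -0.996, 0.091, 0.416], [-1.0, 0.012, -0.022, 0.012], [0.021, -0.091, -0.996, 1.495], [0.0, 0.0, 0.0, 1.0]]
faceplate [0.745 0.265 0.007] 0.95 [233. 140.]
faceplate [0.63  0.225 0.008] 0.9 [245. 175.]
cone_centre [ 0.359 -0.263  0.056] 0.74 [403. 260.]
cone_centre [0.501 0.406 0.056] 0.5 [183. 216.]
clamp_plate [ 0.642 -0.007  0.008] 0.7 [318. 171.]
tool_rest [ 0.
[... 620 characters left out ...]
]]
faceplate [0.647 0.236 0.012] 0.9 [378. 264.]
faceplate [0.76  0.274 0.007] 0.82 [369. 308.]
cone_centre [0.515 0.418 0.047] 0.79 [480. 249.]
clamp_plate [0.656 0.002 0.008] 0.97 [294. 227.]
tool_rest [ 0.339 -0.427  0.02 ] 0.8 [250. 121.]
tool_rest [ 0.678 -0.413  0.023] 0.8 [176. 173.]
tool_rest [ 0.503 -0.426  0.019] 0.56 [216. 144.]
large_round_tray [0.464 0.117 0.006] 0.87 [371. 201.]
large_round_tray [ 0.615 -0.232  0.004] 0.56 [238. 187.]
small_round_tray [0.383 0.264 0.004] 0.9 [434. 205.]
square_tray [0.383 0.263 0.006] 0.64 [433. 204.]
square_tray [ 0.612 -0.233  0.   ] 0.63 [238. 188.]
long_tray [ 0.457 -0.092  0.002] 0.67 [309. 175.]
tin [ 0.377 -0.253  0.042] 0.78 [282. 135.]
```

View pics/top0.png

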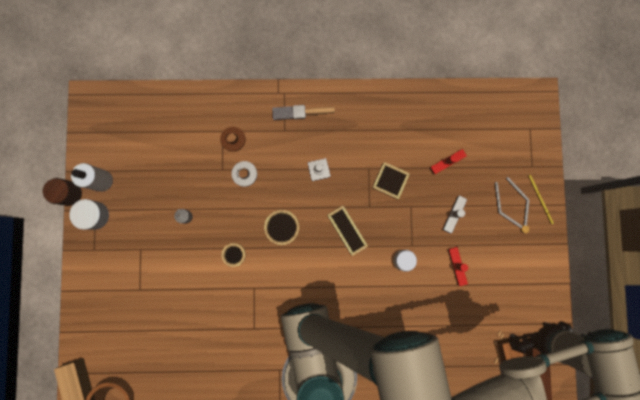

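View pics/scene0.png

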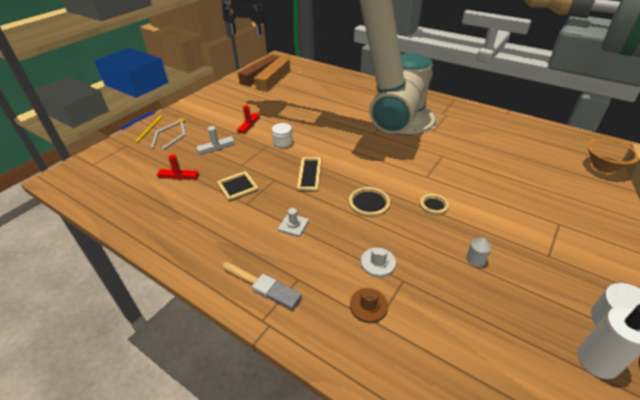

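```bash
python3 - <<'E'
import cv2,numpy as np
i=cv2.imread('pics/top0.png'); 
a=cv2.resize(i[130:300,170:300],None,fx=4.4,fy=4.4,interpolation=cv2.INTER_CUBIC)[:600,:572]
cv2.imwrite('pics/cA.png',cv2.resize(i[120:260,170:350],None,fx=4,fy=4,interpolation=cv2.INTER_CUBIC))
cv2.imwrite('pics/cB.png',cv2.resize(i[140:285,340:490],None,fx=4,fy=4,interpolation=cv2.INTER_CUBIC))
E
```

```text
(no output)
```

View pics/cA.png

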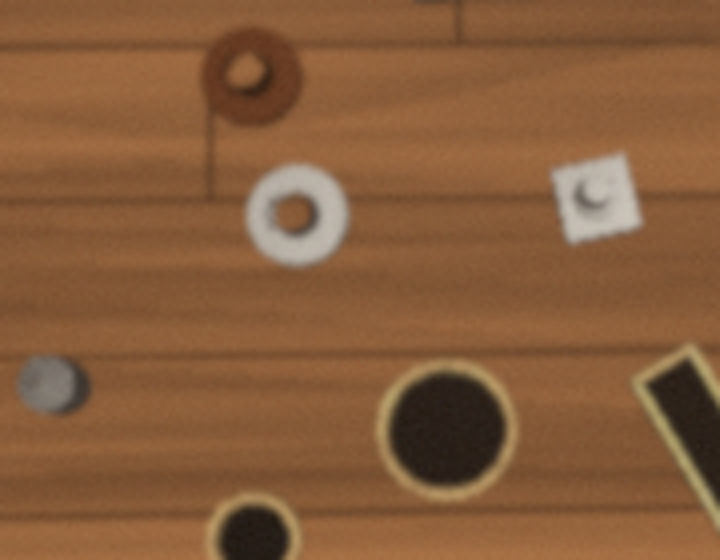

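View pics/cB.png

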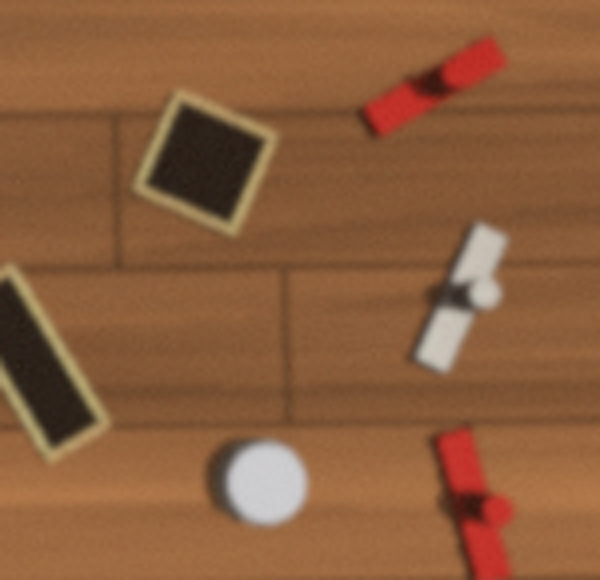

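```bash
cat > fit.py <<'E'
from h import *
from scipy.optimize import minimize
def circ(r,z,n=32):
    a=np.arange(n)*2*np.pi/n; return np.c_[r*np.cos(a),r*np.sin(a),np.full(n,z)]
def rect(x,y,z): return np.array([[x,y,z],[x,-y,z],[-x,-y,z],[-x,y,z]])/1.0
def cyl(r,a,b): return np.r_[circ(r,a),circ(r,b)]
def box(x,y,a,b): return np.r_[rect(x,y,a),rect(x,y,b)]
M={'faceplate':[cyl(.04,0,.01),cyl(.018,.01,.048)],
'cone_centre':[cyl(.022,0,.05),np.r_[circ(.022,.05),[[0,0,.075]]]],
'clamp_plate':[box(.03,.03,0,.01),cyl(.017,.01,.02),cyl(.011,.02,.055)],
'tool_rest':[box(.06,.014,0,.018),cyl(.012,.018,.075)],
'large_round_tray':[cyl(.055,0,.012)],'small_round_tray':[cyl(.037,0,.012)],
'square_tray':[box(.045,.045,0,.012)],'long_tray':[box(.075,.029,0,.012)],'tin':[cyl(.033,0,.055)]}
K=4
def pts(p,X):
    T=np.array(p['pose']); c=(X-T[:3,3])@T[:3,:3]; return np.c_[p['fx']*c[:,0]/c[:,2]+p['cx'],p['fy']*c[:,1]/c[:,2]+p['cy']]
def hulls(p,n,q):
    c,s=np.cos(q[2]),np.sin(q[2]); R=np.array([[c,-s,0],[s,c,0],[0,0,1]])
    return [cv2.convexHull(pts(p,P@R.T+[q[0],q[1],q[3] if len(q)>3 else 0]).astype(np.float32)) for P in M[n]]
def render(p,n,q,o,sz):
    m=np.zeros((sz*K,sz*K),np.uint8)
    for h in hulls(p,n,q): cv2.fillConvexPoly(m,np.round(((h-o+.5)*K-.5)*16).astype(np.int32),1,shift=4)
    return m
def region(p,n,xy):
    u=np.array(proj(p,[xy[0],xy[1],.01])); best=None
    for r in manip.regions_of(p,n):
        v,w=np.nonzero(r['region']); 
        if len(v)==0: continue
        d=np.hypot(w.mean()-u[0],v.mean()-u[1])
        if d<18 and (best is None or d<best[0]): best=(d,r['region'],r['confidence'])
    return best
def fit(views,n,q0,z=0):
    # views: list of (p,mask)
    data=[]
    for p,mk in views:
        u=np.array(proj(p,[q0[0],q0[1],.01])).astype(int); sz=90; o=u-sz//2
        big=np.zeros((400+200,640+200),np.float32); big[100:500,100:740]=mk
        crop=big[o[1]+100:o[1]+100+sz,o[0]+100:o[0]+100+sz]
        crop=cv2.resize(crop,None,fx=K,fy=K,interpolation=cv2.INTER_LINEAR); data.append((p,crop,o,sz))
    def f(q):
        e=0
        for p,c,o,sz in data:
            m=render(p,n,[*q[:3],z],o,sz); e+=1-np.minimum(m,c).sum()/np.maximum(m,c).sum()
        return e/len(data)
    best=None
    rot=n in('clamp_plate','tool_rest','square_tray','long_tray')
    for th in (np.arange(0,np.pi,np.pi/8) if rot else [0]):
        S=np.array([[q0[0],q0[1],th]]*4)+np.array([[0,0,0],[.012,0,0],[0,.012,0],[0,0,.3]])
        r=minimize(f,S[0],method='Nelder-Mead',options=dict(initial_simplex=S,maxiter=120))
        if best is None or r.fun<best.fun: best=r
    return best.x,best.fun
def overlay(p,items,name,box,fx):
    im=cv2.resize(p['image'][box[1]:box[3],box[0]:box[2]],None,fx=fx,fy=fx,interpolation=cv2.INTER_CUBIC)[:,:,::-1].copy()
    for n,q in items:
        for h in hulls(p,n,q): cv2.polylines(im,[np.round((h-np.array(box[:2])+.5)*fx-.5).astype(np.int32)],True,(0,255,0),1)
    cv2.imwrite('pics/'+name,im)
E
cat > init.py <<'E'
Q0={'faceplate':(.635,.228),'cone_centre':(.508,.41),'clamp_plate':(.645,-.003),'tool_rest':(.497,-.43),'large_round_tray':(.463,.116),'small_round_tray':(.382,.264),'square_tray':(.61,-.233),'long_tray':(.452,-.097),'tin':(.365,-.26)}
E
python3 - <<'E'
from fit import *; from init import *
import json
P={}; MK={}
for v in ['top','scene']:
    p=manip.get_image(v); P[v]=p
    for n in Q0:
        b=region(p,n,Q0[n])
        if b: MK[v,n]=b[1]
        else: print('no region',v,n)
out={}
for n in Q0:
    for vs in (['top'],['scene'],['top','scene']):
        w=[(P[v],MK[v,n]) for v in vs if (v,n) in MK]
        if len(w)<len(vs): continue
        q,e=fit(w,n,Q0[n]); print(n,vs,np.round(q,4),round(e,3)); out[n]=q.tolist()
json.dump(out,open('fit.json','w'))
it=list(out.items())
overlay(P['top'],it,'o1.png',(170,140,350,270),4.4)
overlay(P['top'],it,'o2.png',(320,140,490,280),4.2)
overlay(P['scene'],it,'o3.png',(170,100,330,250),4)
overlay(P['scene'],it,'o4.png',(320,160,510,330),3.5)
E
```

```text
no region top cone_centre
faceplate ['top'] [0.6347 0.2294 0.0671] 0.194
faceplate ['scene'] [0.637  0.2323 0.1266] 0.115
faceplate ['top', 'scene'] [0.6355 0.2308 0.2583] 0.169
cone_centre ['scene'] [0.5013 0.4159 0.1337] 0.059
clamp_plate ['top'] [ 0.6453 -0.0091  1.7806] 0.086
clamp_plate ['scene'] [ 0.6475 -0.0073  0.2186] 0.074
clamp_plate ['top', 'scene'] [ 0.646  -0.0083  0.2156] 0.089
tool_rest ['top'] [ 0.4978 -0.4391  2.6671] 0.116
tool_rest ['scene'] [ 0.498  -0.4375  2.6809] 0.113
tool_rest ['top', 'scene'] [ 0.4977 -0.4388  2.6649] 0.119
large_round_tray ['top'] [0.4633 0.1112 0.0742] 0.047
large_round_tray ['scene'] [0.4648 0.1135 0.3329] 0.06
large_round_tray ['top', 'scene'] [0.4639 0.1118 0.2256] 0.059
small_round_tray ['top'] [0.3787 0.2625 0.3137] 0.077
small_round_tray ['scene'] [ 0.3802  0.2654 -0.0063] 0.071
small_round_tray ['top', 'scene'] [0.3792 0.2638 0.441 ] 0.086
square_tray ['top'] [ 0.6072 -0.2389  1.1327] 0.054
square_tray ['scene'] [ 0.6099 -0.2362  1.1304] 0.055
square_tray ['top', 'scene'] [ 0.6085 -0.2381  1.1268] 0.067
long_tray ['top'] [ 0.4495 -0.097   0.5267] 0.065
long_tray ['scene'] [ 0.4527 -0.0939  0.5389] 0.061
long_tray ['top', 'scene'] [ 0.4503 -0.0958  0.5323] 0.074
tin ['top'] [ 0.3561 -0.2688  0.3647] 0.153
tin ['scene'] [ 0.3569 -0.2718  0.0378] 0.128
tin ['top', 'scene'] [ 0.3563 -0.2709  0.4608] 0.143
```

View pics/o1.png

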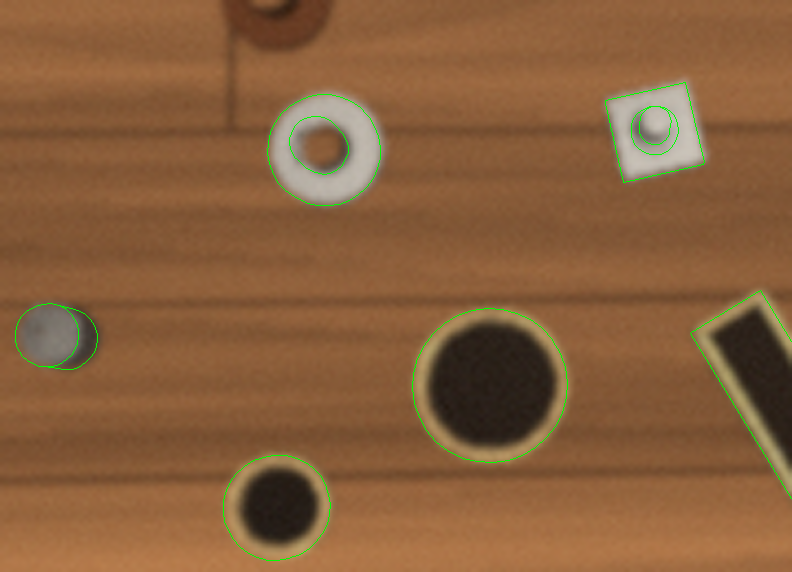

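View pics/o2.png

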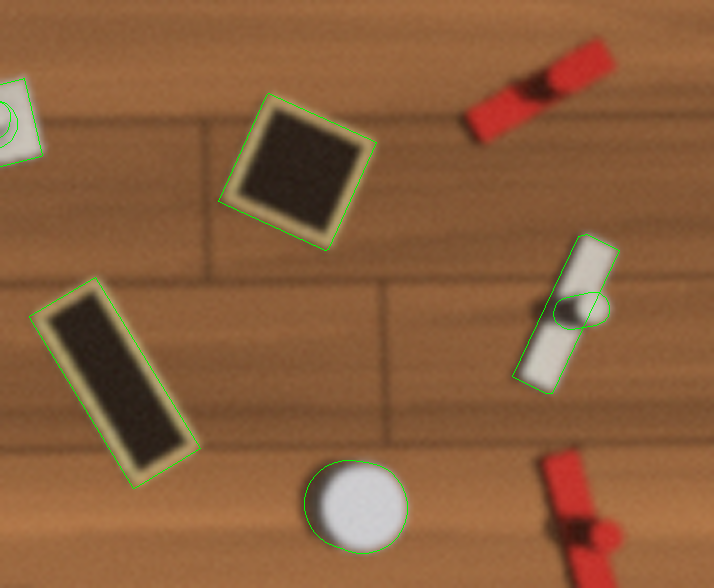

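View pics/o3.png

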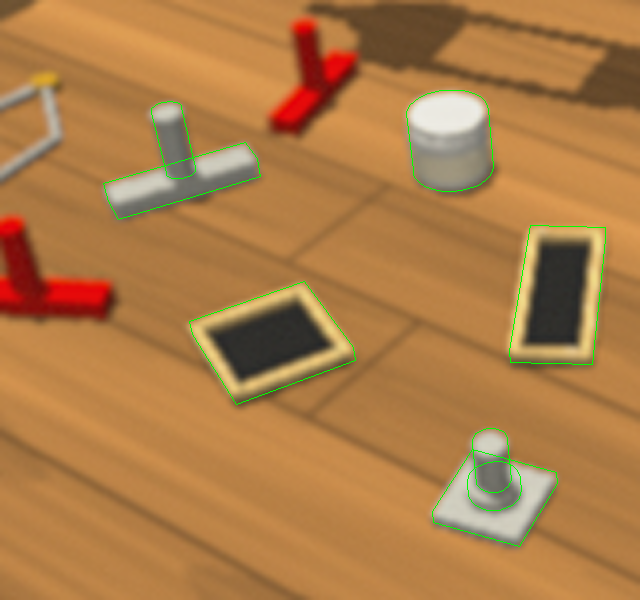

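View pics/o4.png

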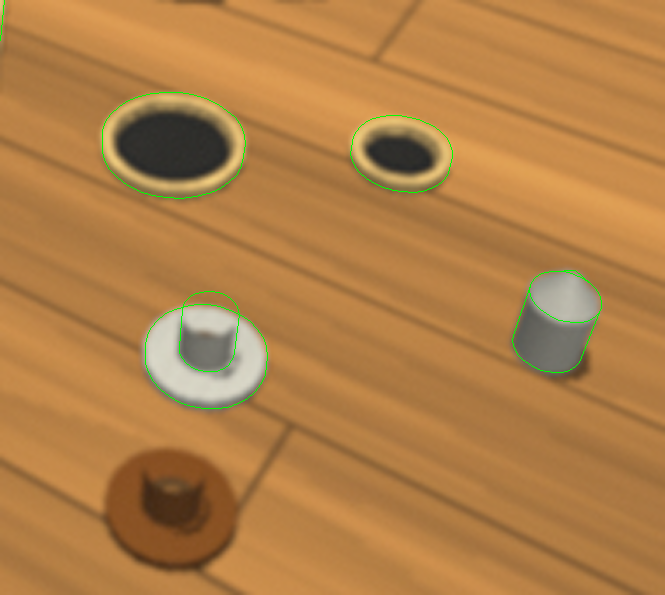

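```bash
cat >> h.py <<'E'
from scipy.spatial.transform import Rotation as Rn
def st():
    s=manip.get_state(); w,x,y,z=s['ee_rot']; R=Rn.from_quat([x,y,z,w]).as_matrix()
    return s,R
def go(tx,ty,tz):
    s,R=st(); d=(R.T@(np.array([tx,ty,tz])-s['position']))*1000; return np.round(d,1)
def info():
    s,R=st(); print('t',round(float(s['clock']),2),'pos',np.round(s['position'],4),'jaw yaw',round(float(np.arctan2(R[1,1],R[0,1])),3),'x',np.round(R[:,0],3),'z',np.round(R[:,2],3),'F',np.round(s['contact_force'],1),'w',round(float(s['width']),4),'q',np.round(s['qpos'],2))
E
python3 -c "
from h import *
info(); print(go(.498,-.4385,.13),go(.498,-.4385,.026))"
```

```text
t 2.0 pos [ 0.1764 -0.5473  0.2313] jaw yaw -1.259 x [ 0. -0. -1.] z [-0.952 -0.307  0.   ] F [-0.   0.  -0.3] w 0.0853 q [-1.38  0.28  1.5   0.    1.36 -0.12]
[ 101.3   -4.9 -339.5] [ 205.3   -5.  -339.5]
```

>>> step_arm([
  [[0, 0, -20], 0],
  [[0, 0, -60], 0],
  [[0, -1, -105], 0],
  [[5, -2, -150], 0],
  [[15, -3, -195], 0],
  [[25, -4, -240], 0],
  [[40, -5, -285], 0],
  [[60, -5, -320], 0],
  [[80, -5, -339.5], 0],
  [[101, -5, -339.5], 0],
  [[101, -5, -339.5], 0],
  [[101, -5, -339.5], 0],
], grip=0)

```text
clock: 3.2
position: [0.4978, -0.4385, 0.1303]
ee_rot: [-0.11, -0.698, -0.11, 0.699]
contact_force: [0.5, -0.4, -0.5]
width: 0.0853
```

```bash
python3 - <<'E'
from fit import *; import json
info(); F=json.load(open('fit.json')); print(go(.498,-.4385,.026))
p=manip.get_image('scene'); overlay(p,list(F.items()),'s1.png',(120,20,330,170),3.5)
p=manip.get_image('top'); overlay(p,list(F.items()),'s2.png',(340,140,520,280),4)
E
```

```text
t 3.2 pos [ 0.4978 -0.4385  0.1303] jaw yaw -1.259 x [-0.001  0.    -1.   ] z [-0.952 -0.307  0.   ] F [ 0.5 -0.4 -0.5] w 0.0853 q [-0.83  0.47  1.45 -0.    1.22  0.43]
[ 1.043e+02  1.000e-01 -2.000e-01]
```

View pics/s1.png

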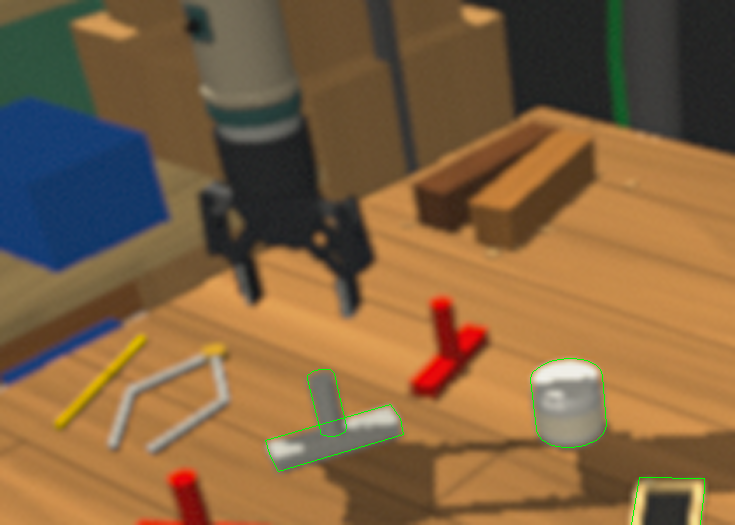

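The grey tool rest sits under the gripper at crop (335,430), with the red ones at (440,345) and (180,510) clear of it. I'll descend and grip.

>>> step_arm([
  [[25, 0, 0], 0],
  [[60, 0, 0], 0],
  [[90, 0, 0], 0],
  [[102, 0, 0], 0],
  [[102, 0, 0], 0],
], grip=0)

```text
clock: 3.8
position: [0.4972, -0.4383, 0.0276]
ee_rot: [-0.109, -0.698, -0.11, 0.699]
contact_force: [0.5, -0.9, -0.1]
width: 0.0851
```

>>> step_arm([
  [[0, 0, 0], 0],
  [[0, 0, 0], 0],
  [[0, 0, 0], 0],
  [[0, 0, 0], 0],
  [[0, 0, 0], 0],
  [[0, 0, 0], 0],
  [[0, 0, 0], 0],
  [[0, 0, 0], 0],
  [[0, 0, 0], 0],
  [[0, 0, 0], 0],
], grip=1, grip_force=70)

```text
clock: 4.8
position: [0.4982, -0.438, 0.0295]
ee_rot: [0.11, 0.699, 0.11, -0.698]
contact_force: [-1.0, 2.4, 5.7]
width: 0.0224
```

```bash
python3 - <<'E'
from fit import *
info()
p=manip.get_image('scene'); overlay(p,[],'s3.png',(120,20,330,170),3.5)
E
```

```text
t 4.8 pos [ 0.4982 -0.438   0.0295] jaw yaw -1.259 x [ 0.  0. -1.] z [-0.952 -0.307 -0.   ] F [-1.   2.4  5.7] w 0.0224 q [-0.83  0.56  1.57  0.    1.01  0.43]
```

View pics/s3.png

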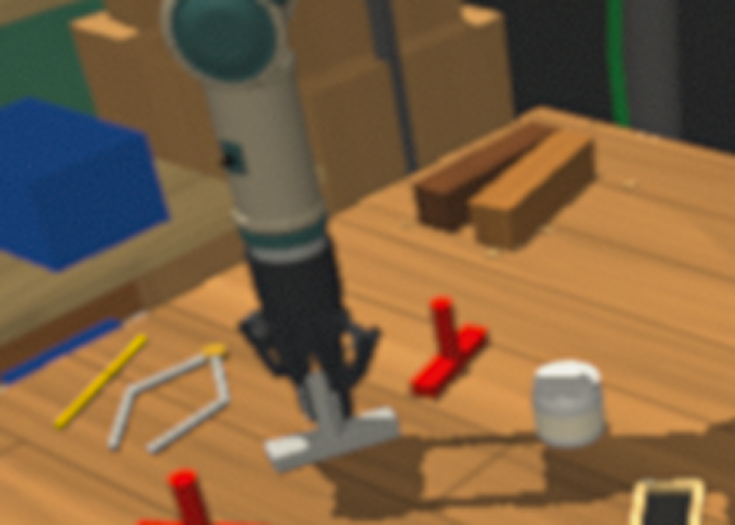

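>>> step_arm([
  [[-10, 0, 0], 0],
  [[-30, 0, 0], 0],
  [[-60, 0, 0], 0],
  [[-90, 0, 0], 0],
  [[-105, 0, 0], 0],
  [[-110, 0, 0], 0],
  [[-110, 0, 0], 0],
])

```text
clock: 5.55
position: [0.4978, -0.4383, 0.1383]
ee_rot: [-0.11, -0.698, -0.11, 0.699]
contact_force: [-0.4, -0.5, -6.0]
width: 0.0225
```

```bash
python3 - <<'E'
from fit import *
info()
p=manip.get_image('scene'); overlay(p,[('tool_rest',[.498,-.438,2.665,.110])],'s4.png',(120,20,330,170),3.5)
L=(.4503,-.0958); print(go(*L,.139))
E
```

```text
t 5.55 pos [ 0.4978 -0.4383  0.1383] jaw yaw -1.259 x [-0. -0. -1.] z [-0.952 -0.307  0.   ] F [-0.4 -0.5 -6. ] w 0.0225 q [-0.83  0.47  1.44 -0.    1.23  0.43]
[  -1.2 -340.   -60.1]
```

View pics/s4.png

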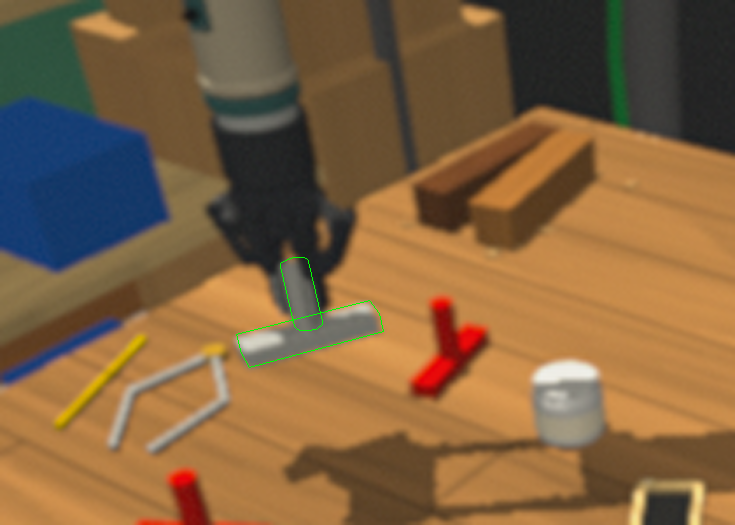

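>>> step_arm([
  [[0, -10, -2], -2],
  [[0, -35, -6], -7],
  [[0, -68, -12], -13],
  [[0, -101, -18], -19],
  [[0, -134, -24], -25],
  [[0, -167, -30], -31],
  [[0, -200, -36], -37],
  [[0, -233, -42], -43],
  [[0, -266, -48], -49],
  [[0, -299, -54], -54],
  [[0, -325, -58], -57],
  [[0, -337, -60], -57.8],
  [[0, -340, -60], -57.8],
  [[0, -340, -60], -57.8],
  [[0, -340, -60], -57.8],
])

```text
clock: 7.1
position: [0.4513, -0.0975, 0.1383]
ee_rot: [-0.434, -0.559, -0.433, 0.559]
contact_force: [0.2, -0.4, -6.3]
width: 0.0225
```

```bash
python3 - <<'E'
from fit import *; import json
info(); F=json.load(open('fit.json'))
s,R=st(); z=s['position'][2]-.0285
L=F['long_tray']; print(go(L[0],L[1],.033))
p=manip.get_image('scene'); overlay(p,[('tool_rest',[s['position'][0],s['position'][1],L[2],z]),('long_tray',L)],'s5.png',(200,40,410,190),3.5)
E
```

```text
t 7.1 pos [ 0.4513 -0.0975  0.1383] jaw yaw -0.251 x [ 0.001 -0.001 -1.   ] z [-0.248 -0.969  0.001] F [ 0.2 -0.4 -6.3] w 0.0225 q [-0.36  0.18  1.88 -0.    1.07 -0.11]
[105.2  -1.5  -1.5]
```

View pics/s5.png

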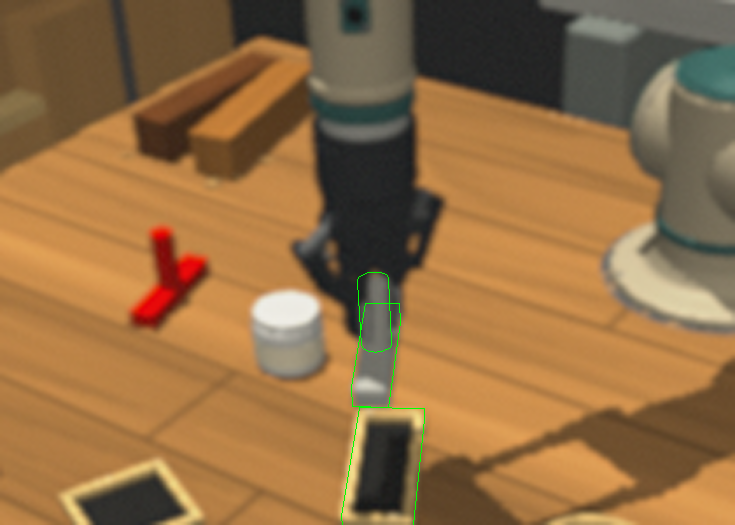

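>>> step_arm([
  [[15, -1, -1], 0],
  [[45, -1.5, -1.5], 0],
  [[75, -1.5, -1.5], 0],
  [[92, -1.5, -1.5], 0],
  [[100, -1.5, -1.5], 0],
  [[104, -1.5, -1.5], 0],
  [[104, -1.5, -1.5], 0],
])

```text
clock: 7.85
position: [0.4504, -0.0952, 0.0345]
ee_rot: [0.434, 0.559, 0.433, -0.559]
contact_force: [0.3, -0.7, -4.3]
width: 0.0223
```

```bash
python3 - <<'E'
from fit import *; import json
info(); F=json.load(open('fit.json')); L=F['long_tray']; print(go(L[0],L[1],.033))
E
```

```text
t 7.85 pos [ 0.4504 -0.0952  0.0345] jaw yaw -0.251 x [ 0.001 -0.    -1.   ] z [-0.248 -0.969  0.   ] F [ 0.3 -0.7 -4.3] w 0.0223 q [-0.36  0.31  2.03 -0.    0.8  -0.11]
[1.5 0.  0.6]
```

>>> step_arm([
  [[1, 0, 0], 0],
  [[1.5, 0, 0], 0],
  [[1.5, 0, 0], 0],
])

```text
clock: 8.15
position: [0.4506, -0.0949, 0.0336]
ee_rot: [0.434, 0.559, 0.433, -0.558]
contact_force: [1.0, 0.0, -3.3]
width: 0.0226
```

>>> step_arm([
  [[0, 0, 0], 0],
  [[0, 0, 0], 0],
  [[0, 0, 0], 0],
  [[0, 0, 0], 0],
  [[0, 0, 0], 0],
  [[0, 0, 0], 0],
  [[-20, 0, 0], 0],
  [[-50, 0, 0], 0],
  [[-80, 0, 0], 0],
  [[-100, 0, 0], 0],
  [[-100, 0, 0], 0],
], grip=0)

```text
clock: 9.25
position: [0.4518, -0.0953, 0.1354]
ee_rot: [0.436, 0.56, 0.432, -0.557]
contact_force: [0.6, -0.7, 0.5]
width: 0.0856
```

```bash
python3 - <<'E'
from fit import *; import json
info(); F=json.load(open('fit.json')); L=F['long_tray']; print(go(*F['clamp_plate'][:2],.135))
p=manip.get_image('scene'); overlay(p,[('tool_rest',L[:3]+[.004]),('clamp_plate',F['clamp_plate']),('long_tray',L)],'s6.png',(200,60,410,250),3)
p=manip.get_image('top'); save(p['image'],'t6.png')
E
```

```text
t 9.25 pos [ 0.4518 -0.0953  0.1354] jaw yaw -0.25 x [ 0.006 -0.002 -1.   ] z [-0.248 -0.969  0.001] F [ 0.6 -0.7  0.5] w 0.0856 q [-0.36  0.18  1.89 -0.    1.06 -0.11]
[   1.4  166.6 -132.4]
```

View pics/s6.png

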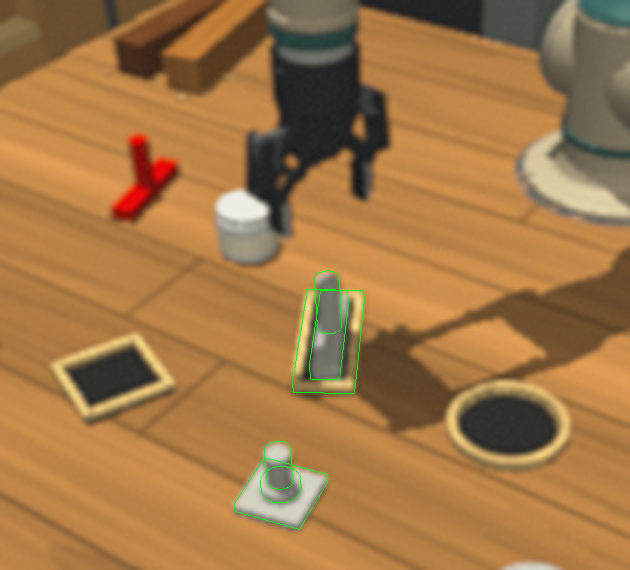

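>>> step_arm([
  [[0, 12, -8], 0],
  [[0, 42, -34], 0],
  [[0, 78, -62], 0],
  [[0, 114, -90], 0],
  [[0, 145, -115], 0],
  [[0, 162, -129], 0],
  [[10, 167, -132], 0],
  [[30, 167, -132], 0],
  [[30, 167, -132], 0],
])

```text
clock: 10.25
position: [0.6407, -0.0076, 0.098]
ee_rot: [-0.431, -0.556, -0.436, 0.561]
contact_force: [-0.3, 0.5, -0.5]
width: 0.0857
```

```bash
python3 - <<'E'
from fit import *; import json
info(); F=json.load(open('fit.json')); print(go(*F['clamp_plate'][:2],.028))
E
```

```text
t 10.25 pos [ 0.6407 -0.0076  0.098 ] jaw yaw -0.25 x [-0.01   0.001 -1.   ] z [-0.247 -0.969  0.002] F [-0.3  0.5 -0.5] w 0.0857 q [-0.12  0.47  1.54 -0.    1.14  0.13]
[70.   6.  -0.8]
```

>>> step_arm([
  [[10, 0, 0], 0],
  [[15, 0, 0], 0],
  [[15, 0, 0], 0],
  [[15, 0, 0], 0],
])

```text
clock: 10.65
position: [0.6442, -0.0083, 0.0882]
ee_rot: [0.434, 0.559, 0.433, -0.558]
contact_force: [-0.1, -0.6, 0.2]
width: 0.0853
```

```bash
python3 - <<'E'
from fit import *; import json
info(); F=json.load(open('fit.json')); print(go(*F['clamp_plate'][:2],.028))
E
```

```text
t 10.65 pos [ 0.6442 -0.0083  0.0882] jaw yaw -0.251 x [ 0.001 -0.    -1.   ] z [-0.248 -0.969  0.   ] F [-0.1 -0.6  0.2] w 0.0853 q [-0.12  0.48  1.56 -0.    1.11  0.13]
[60.2  1.7 -0.4]
```

>>> step_arm([
  [[15, 1.5, 0], 0],
  [[40, 1.5, 0], 0],
  [[55, 1.5, 0], 0],
  [[60, 1.5, 0], 0],
  [[60, 1.5, 0], 0],
  [[60, 1.5, 0], 0],
])

```text
clock: 11.25
position: [0.6463, -0.0085, 0.0283]
ee_rot: [0.434, 0.559, 0.433, -0.558]
contact_force: [-0.8, -0.7, -0.2]
width: 0.0854
```

>>> step_arm([
  [[0, 0, 0], 0],
  [[0, 0, 0], 0],
  [[0, 0, 0], 0],
  [[0, 0, 0], 0],
  [[0, 0, 0], 0],
  [[0, 0, 0], 0],
  [[0, 0, 0], 0],
  [[0, 0, 0], 0],
  [[0, 0, 0], 0],
  [[0, 0, 0], 0],
], grip=1, grip_force=70)

```text
clock: 12.25
position: [0.6463, -0.0085, 0.0285]
ee_rot: [0.434, 0.559, 0.433, -0.558]
contact_force: [-0.2, -0.3, 5.1]
width: 0.02
```

```bash
python3 - <<'E'
from fit import *; import json
info(); F=json.load(open('fit.json')); 
p=manip.get_image('scene'); overlay(p,[('clamp_plate',F['clamp_plate'])],'s7.png',(200,60,410,250),3)
E
```

```text
t 12.25 pos [ 0.6463 -0.0085  0.0285] jaw yaw -0.25 x [ 0.002 -0.    -1.   ] z [-0.248 -0.969 -0.   ] F [-0.2 -0.3  5.1] w 0.02 q [-0.12  0.54  1.62 -0.    0.98  0.13]
```

View pics/s7.png

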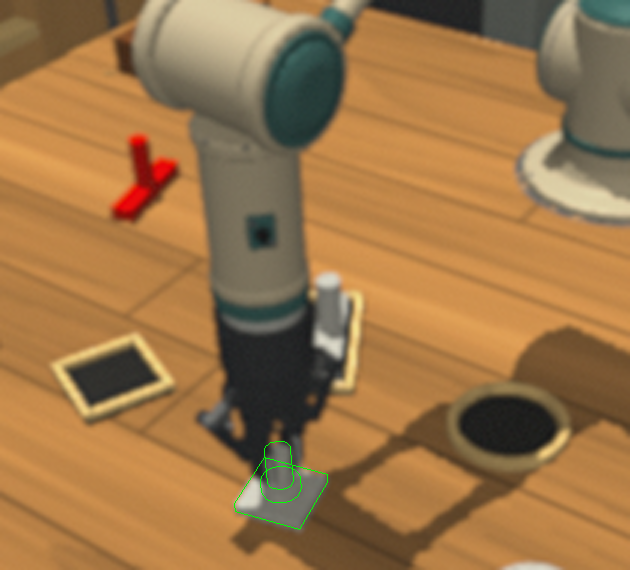

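>>> step_arm([
  [[-10, 0, 0], 0],
  [[-35, 0, 0], 0],
  [[-60, 0, 0], 0],
  [[-70, 0, 0], 0],
  [[-70, 0, 0], 0],
  [[-70, 0, 0], 0],
])

```text
clock: 12.9
position: [0.6446, -0.0083, 0.0966]
ee_rot: [-0.433, -0.558, -0.434, 0.559]
contact_force: [0.1, 0.1, -4.3]
width: 0.0201
```

```bash
python3 - <<'E'
from fit import *; import json
info(); F=json.load(open('fit.json')); print(go(*F['square_tray'][:2],.0985))
s,R=st()
p=manip.get_image('scene'); overlay(p,[('clamp_plate',[*s['position'][:2],F['clamp_plate'][2],s['position'][2]-.0283])],'s8.png',(200,60,410,250),3)
E
```

```text
t 12.9 pos [ 0.6446 -0.0083  0.0966] jaw yaw -0.25 x [-0.002  0.    -1.   ] z [-0.248 -0.969  0.   ] F [ 0.1  0.1 -4.3] w 0.0201 q [-0.12  0.47  1.54 -0.    1.13  0.13]
[ -1.9  22.  231.6]
```

View pics/s8.png

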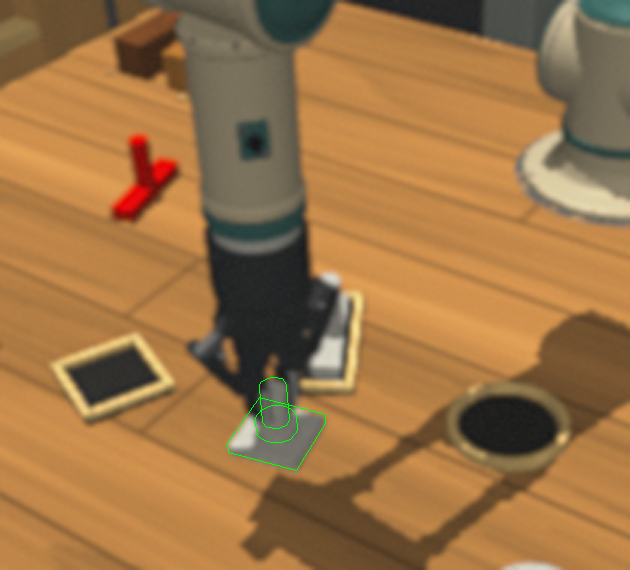

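>>> step_arm([
  [[0, 1, 10], 2],
  [[0, 4, 35], 6],
  [[0, 7, 65], 11],
  [[0, 10, 95], 16],
  [[0, 12, 125], 21],
  [[0, 15, 155], 26],
  [[0, 18, 185], 31],
  [[0, 20, 212], 36],
  [[0, 21, 226], 37.8],
  [[0, 21, 231], 37.8],
  [[0, 21, 231], 37.8],
  [[0, 21, 231], 37.8],
  [[0, 21, 231], 37.8],
])

```text
clock: 14.25
position: [0.609, -0.236, 0.0978]
ee_rot: [0.23, 0.669, 0.23, -0.669]
contact_force: [-0.2, 0.7, -2.9]
width: 0.0201
```

```bash
python3 - <<'E'
from fit import *; import json
info(); F=json.load(open('fit.json')); Q=F['square_tray']; print(go(*Q[:2],.033))
s,R=st()
p=manip.get_image('scene'); overlay(p,[('clamp_plate',[*s['position'][:2],Q[2],s['position'][2]-.0283]),('square_tray',Q)],'s9.png',(130,60,340,250),3)
E
```

```text
t 14.25 pos [ 0.609  -0.236   0.0978] jaw yaw -0.908 x [-0.     0.001 -1.   ] z [-0.788 -0.615 -0.   ] F [-0.2  0.7 -2.9] w 0.0201 q [-0.48  0.48  1.52  0.    1.14  0.43]
[64.8  1.4  1.6]
```

View pics/s9.png

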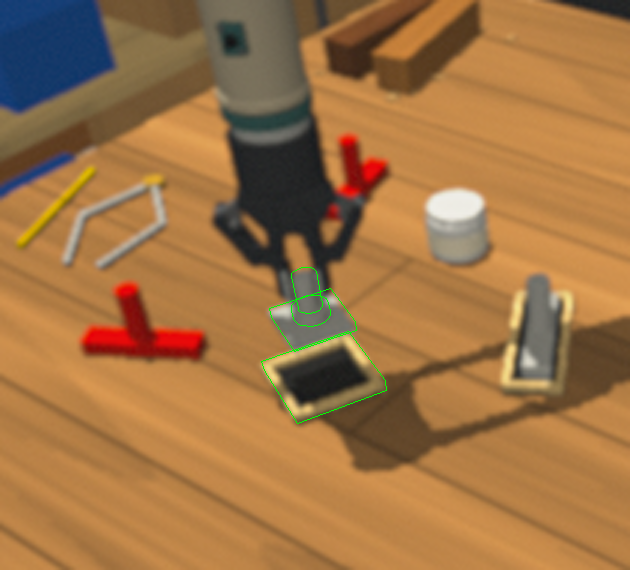

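>>> step_arm([
  [[10, 1, 1], 0],
  [[30, 1.5, 1.5], 0],
  [[48, 1.5, 1.5], 0],
  [[58, 1.5, 1.5], 0],
  [[63, 1.5, 1.5], 0],
  [[65, 1.5, 1.5], 0],
  [[65, 1.5, 1.5], 0],
])

```text
clock: 15.0
position: [0.6089, -0.2396, 0.0332]
ee_rot: [0.23, 0.669, 0.229, -0.669]
contact_force: [0.2, -0.4, -3.4]
width: 0.0198
```

```bash
python3 - <<'E'
from fit import *; import json
info(); F=json.load(open('fit.json')); Q=F['square_tray']; print(go(*Q[:2],.033))
E
```

```text
t 15.0 pos [ 0.6089 -0.2396  0.0332] jaw yaw -0.91 x [ 0.001 -0.001 -1.   ] z [-0.789 -0.614 -0.   ] F [ 0.2 -0.4 -3.4] w 0.0198 q [-0.48  0.55  1.59 -0.    1.    0.43]
[ 0.2 -1.5 -0.6]
```

>>> step_arm([
  [[0.5, 0, 0], 0],
  [[0.5, 0, 0], 0],
  [[0.5, 0, 0], 0],
  [[0.5, 0, 0], 0],
  [[0.5, 0, 0], 0],
  [[0.5, 0, 0], 0],
  [[0.5, 0, 0], 0],
  [[-20, 0, 0], 0],
  [[-50, 0, 0], 0],
  [[-75, 0, 0], 0],
  [[-85, 0, 0], 0],
  [[-85, 0, 0], 0],
  [[-85, 0, 0], 0],
], grip=0)

```text
clock: 16.3
position: [0.6079, -0.2392, 0.1168]
ee_rot: [-0.229, -0.668, -0.23, 0.669]
contact_force: [-0.1, 0.3, -0.3]
width: 0.0856
```

```bash
python3 - <<'E'
from fit import *; import json
info(); F=json.load(open('fit.json')); Q=F['square_tray']; print(go(*F['faceplate'][:2],.118))
p=manip.get_image('scene'); overlay(p,[('clamp_plate',[*Q[:3],.004]),('square_tray',Q)],'s10.png',(130,60,340,250),3)
E
```

```text
t 16.3 pos [ 0.6079 -0.2392  0.1168] jaw yaw -0.91 x [-0.002  0.001 -1.   ] z [-0.789 -0.614  0.001] F [-0.1  0.3 -0.3] w 0.0856 q [-0.48  0.47  1.5  -0.    1.18  0.43]
[  -1.  -354.1 -310.3]
```

View pics/s10.png

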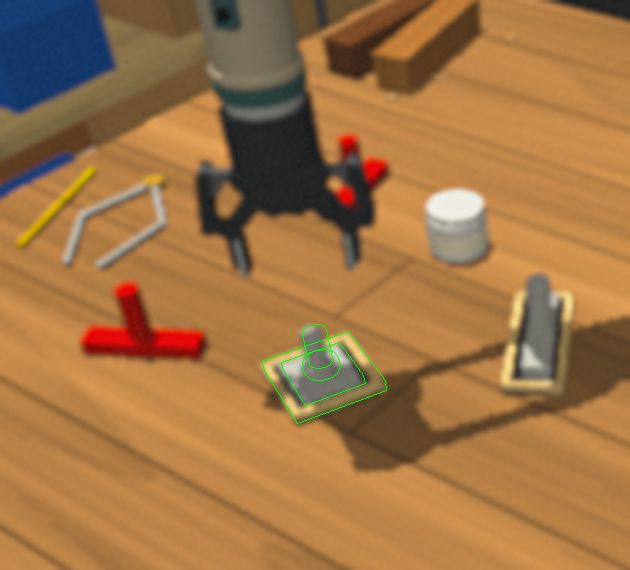

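>>> step_arm([
  [[0, -12, -10], 0],
  [[0, -42, -37], 0],
  [[0, -76, -67], 0],
  [[0, -110, -97], 0],
  [[0, -144, -127], 0],
  [[0, -178, -157], 0],
  [[0, -212, -187], 0],
  [[0, -246, -217], 0],
  [[0, -280, -247], 0],
  [[0, -314, -277], 0],
  [[0, -340, -299], 0],
  [[0, -352, -309], 0],
  [[10, -353, -310], 0],
  [[30, -353, -310], 0],
  [[35, -353, -310], 0],
  [[35, -353, -310], 0],
  [[35, -353, -310], 0],
])

```text
clock: 18.05
position: [0.6369, 0.2282, 0.0829]
ee_rot: [-0.229, -0.669, -0.229, 0.669]
contact_force: [0.9, -0.4, -0.1]
width: 0.0852
```

```bash
python3 - <<'E'
from fit import *; import json
info(); F=json.load(open('fit.json')); print(go(*F['faceplate'][:2],.02))
p=manip.get_image('scene'); overlay(p,[('faceplate',F['faceplate'])],'s11.png',(280,140,490,330),3)
E
```

```text
t 18.05 pos [0.6369 0.2282 0.0829] jaw yaw -0.911 x [-0. -0. -1.] z [-0.79  -0.613  0.   ] F [ 0.9 -0.4 -0.1] w 0.0852 q [ 0.24  0.53  1.48 -0.    1.13  1.15]
[62.9 -2.9 -0.5]
```

View pics/s11.png

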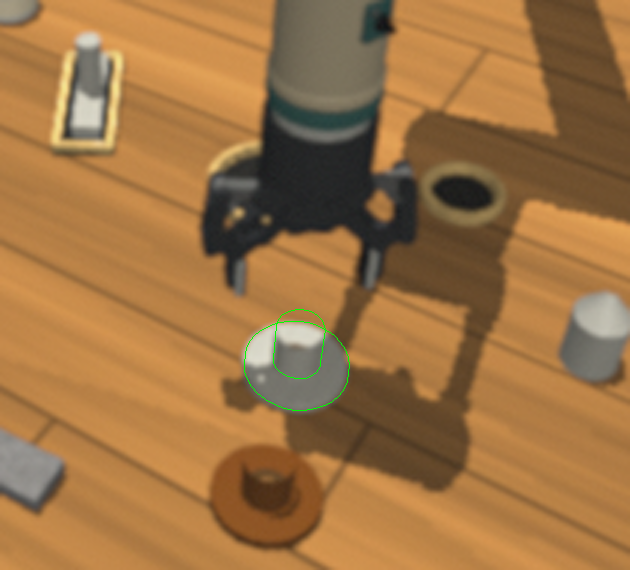

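The grey faceplate is under the gripper at crop (297,355); the brown look-alike at (267,495) stays put.

>>> step_arm([
  [[15, -2, 0], 0],
  [[40, -3, -0.5], 0],
  [[56, -3, -0.5], 0],
  [[63, -3, -0.5], 0],
  [[63, -3, -0.5], 0],
  [[63, -3, -0.5], 0],
])

```text
clock: 18.7
position: [0.6361, 0.2321, 0.0208]
ee_rot: [0.229, 0.67, 0.229, -0.668]
contact_force: [-0.0, -0.3, -0.7]
width: 0.0851
```

>>> step_arm([
  [[0, 0, 0], 0],
  [[0, 0, 0], 0],
  [[0, 0, 0], 0],
  [[0, 0, 0], 0],
  [[0, 0, 0], 0],
  [[0, 0, 0], 0],
  [[0, 0, 0], 0],
  [[0, 0, 0], 0],
  [[0, 0, 0], 0],
], grip=1, grip_force=70)

```text
clock: 19.6
position: [0.6361, 0.232, 0.0208]
ee_rot: [0.23, 0.67, 0.229, -0.668]
contact_force: [0.1, -1.0, 4.4]
width: 0.034
```

```bash
python3 - <<'E'
from fit import *; import json
info(); F=json.load(open('fit.json'))
p=manip.get_image('scene'); overlay(p,[('faceplate',F['faceplate'])],'s12.png',(280,140,490,330),3)
E
```

```text
t 19.6 pos [0.6361 0.232  0.0208] jaw yaw -0.91 x [ 0.002 -0.    -1.   ] z [-0.789 -0.614 -0.002] F [ 0.1 -1.   4.4] w 0.034 q [ 0.25  0.59  1.55 -0.    1.01  1.16]
```

View pics/s12.png

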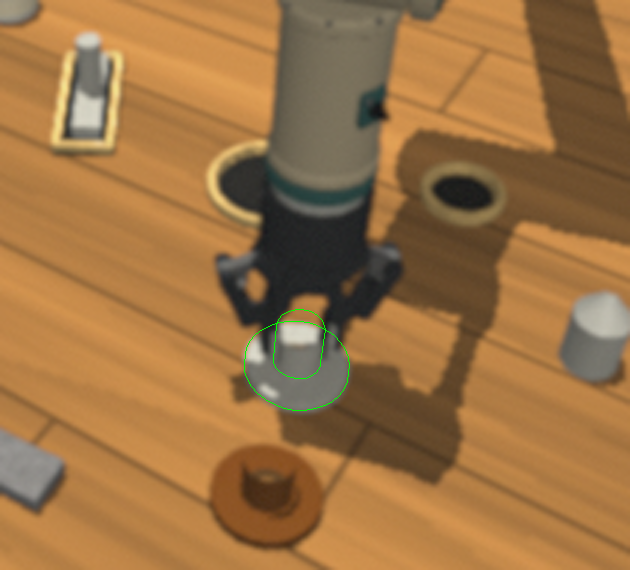

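>>> step_arm([
  [[-10, 0, 0], 0],
  [[-35, 0, 0], 0],
  [[-60, 0, 0], 0],
  [[-70, 0, 0], 0],
  [[-70, 0, 0], 0],
  [[-70, 0, 0], 0],
])

```text
clock: 20.25
position: [0.6341, 0.2319, 0.0885]
ee_rot: [-0.229, -0.668, -0.229, 0.67]
contact_force: [-0.7, 0.3, -4.3]
width: 0.0344
```

```bash
python3 - <<'E'
from fit import *; import json
info(); F=json.load(open('fit.json')); print(go(*F['large_round_tray'][:2],.09))
s,R=st()
p=manip.get_image('scene'); overlay(p,[('faceplate',[*s['position'][:2],0,s['position'][2]-.0206])],'s13.png',(280,140,490,330),3)
E
```

```text
t 20.25 pos [0.6341 0.2319 0.0885] jaw yaw -0.91 x [-0.003 -0.001 -1.   ] z [-0.789 -0.614  0.002] F [-0.7  0.3 -4.3] w 0.0344 q [0.25 0.52 1.48 0.   1.15 1.16]
[ -1.   -9.6 208. ]
```

View pics/s13.png

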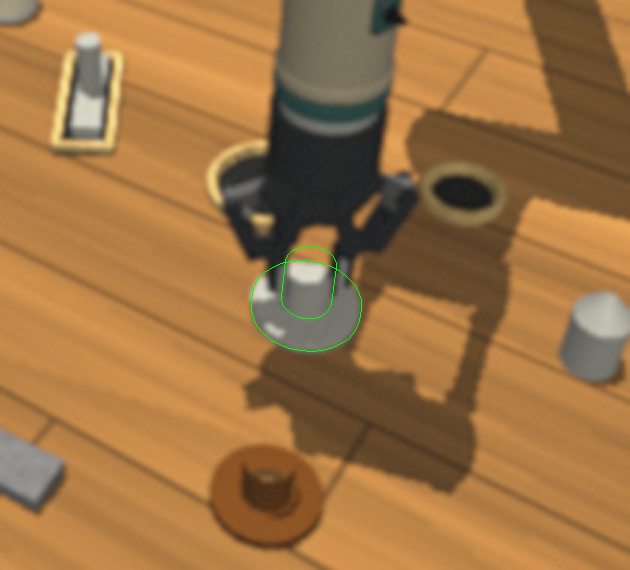

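>>> step_arm([
  [[0, 0, 10], 0],
  [[0, -2, 38], 0],
  [[0, -4, 70], 0],
  [[0, -5, 102], 0],
  [[0, -7, 134], 0],
  [[0, -9, 166], 0],
  [[0, -10, 194], 0],
  [[0, -10, 207], 0],
  [[0, -10, 209], 0],
  [[0, -10, 209], 0],
  [[0, -10, 209], 0],
  [[0, -10, 209], 0],
])

```text
clock: 21.5
position: [0.4654, 0.1123, 0.0898]
ee_rot: [0.23, 0.669, 0.23, -0.668]
contact_force: [0.0, 0.2, -4.9]
width: 0.0341
```

```bash
python3 - <<'E'
from fit import *; import json
info(); F=json.load(open('fit.json')); Q=F['large_round_tray']; print(go(*Q[:2],.025))
s,R=st()
p=manip.get_image('scene'); overlay(p,[('faceplate',[*s['position'][:2],0,s['position'][2]-.0206]),('large_round_tray',Q)],'s14.png',(280,100,490,290),3)
E
```

```text
t 21.5 pos [0.4654 0.1123 0.0898] jaw yaw -0.909 x [ 0.001  0.    -1.   ] z [-0.789 -0.614 -0.001] F [ 0.   0.2 -4.9] w 0.0341 q [0.09 0.26 1.92 0.   0.96 1.  ]
[64.8 -0.6  1.5]
```

View pics/s14.png

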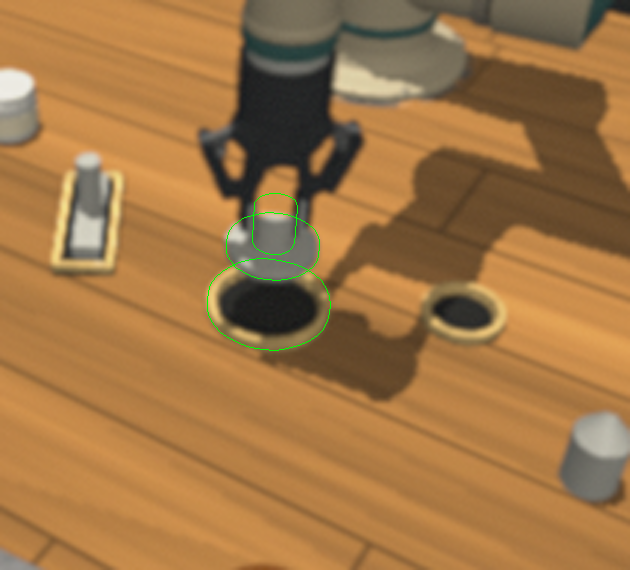

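>>> step_arm([
  [[10, 0, 1], 0],
  [[30, -0.5, 1.5], 0],
  [[48, -0.5, 1.5], 0],
  [[58, -0.5, 1.5], 0],
  [[63, -0.5, 1.5], 0],
  [[65, -0.5, 1.5], 0],
  [[65, -0.5, 1.5], 0],
])

```text
clock: 22.25
position: [0.4629, 0.1113, 0.0251]
ee_rot: [0.23, 0.669, 0.229, -0.669]
contact_force: [0.9, 0.4, -4.5]
width: 0.0344
```

```bash
python3 - <<'E'
from fit import *; import json
info(); F=json.load(open('fit.json')); Q=F['large_round_tray']; print(go(*Q[:2],.025))
E
```

```text
t 22.25 pos [0.4629 0.1113 0.0251] jaw yaw -0.91 x [ 0.001  0.    -1.   ] z [-0.789 -0.614 -0.001] F [ 0.9  0.4 -4.5] w 0.0344 q [ 0.09  0.35  2.   -0.    0.79  1.  ]
[ 0.1  0.2 -1.1]
```

>>> step_arm([
  [[0.5, 0, 0], 0],
  [[0.5, 0, 0], 0],
  [[0.5, 0, 0], 0],
  [[0.5, 0, 0], 0],
  [[0.5, 0, 0], 0],
  [[0.5, 0, 0], 0],
  [[0.5, 0, 0], 0],
  [[-20, 0, 0], 0],
  [[-50, 0, 0], 0],
  [[-80, 0, 0], 0],
  [[-100, 0, 0], 0],
  [[-105, 0, 0], 0],
  [[-105, 0, 0], 0],
  [[-105, 0, 0], 0],
], grip=0)

```text
clock: 23.65
position: [0.4616, 0.1111, 0.1287]
ee_rot: [-0.229, -0.668, -0.23, 0.67]
contact_force: [0.0, 0.3, -0.5]
width: 0.0854
```

```bash
python3 - <<'E'
from fit import *; import json
info(); F=json.load(open('fit.json')); Q=F['large_round_tray']; print(go(.5,.4145,.13))
p=manip.get_image('scene'); overlay(p,[('faceplate',[*Q[:3],.004]),('large_round_tray',Q)],'s15.png',(280,100,490,290),3)
p=manip.get_image('top')
for r in manip.regions_of(p,'cone_centre'):
    v,w=np.nonzero(r['region']); print(r['confidence'],w.mean(),v.mean(),len(v))
b=region(p,'cone_centre',(.5,.4145))
if b: print(fit([(p,b[1])],'cone_centre',(.5,.4145)))
overlay(p,[('cone_centre',[.5,.4145,0])],'t15.png',(150,190,210,240),8)
E
```

```text
t 23.65 pos [0.4616 0.1111 0.1287] jaw yaw -0.91 x [-0.002 -0.    -1.   ] z [-0.789 -0.614  0.002] F [ 0.   0.3 -0.5] w 0.0854 q [ 0.09  0.21  1.87 -0.    1.06  1.  ]
[  -1.5 -216.  -216.5]
0.78 182.848623853211 216.454128440367 218
0.36 278.1186440677966 242.11864406779662 59
(array([0.50009809, 0.41397962, 0.22819303]), np.float64(0.08616364002227783))
```

View pics/s15.png

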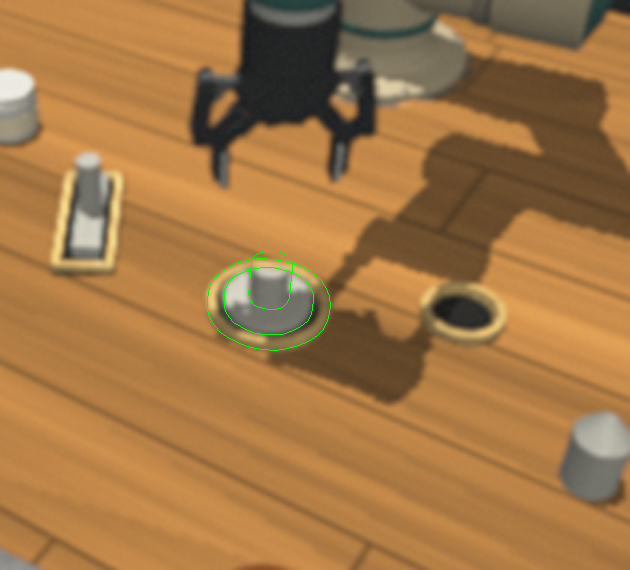

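View pics/t15.png

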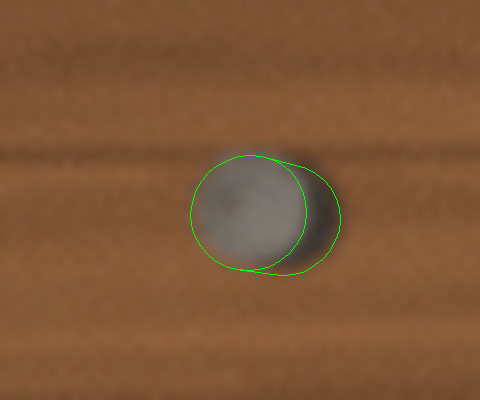

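The faceplate is seated in its tray, and the cone fit agrees between both cameras (0.500, 0.414). I'll go to the cone centre.

>>> step_arm([
  [[0, -10, -10], 0],
  [[0, -34, -34], 0],
  [[0, -64, -64], 0],
  [[0, -94, -94], 0],
  [[0, -124, -124], 0],
  [[0, -154, -154], 0],
  [[0, -184, -184], 0],
  [[0, -206, -206], 0],
  [[0, -215, -215.5], 0],
  [[0, -215, -215.5], 0],
  [[0, -215, -215.5], 0],
  [[0, -215, -215.5], 0],
])

```text
clock: 25.05
position: [0.5003, 0.4117, 0.1296]
ee_rot: [-0.229, -0.669, -0.229, 0.669]
contact_force: [0.1, 0.3, 0.6]
width: 0.0855
```

```bash
python3 - <<'E'
from fit import *; import json
info(); print(go(.5,.4145,.018))
p=manip.get_image('scene'); overlay(p,[('cone_centre',[.5,.4145,0])],'s16.png',(370,100,580,290),3)
E
```

```text
t 25.05 pos [0.5003 0.4117 0.1296] jaw yaw -0.911 x [-0.001 -0.001 -1.   ] z [-0.79  -0.613  0.001] F [0.1 0.3 0.6] w 0.0855 q [ 0.58  0.45  1.49 -0.    1.2   1.49]
[111.6  -2.5  -1.6]
```

View pics/s16.png

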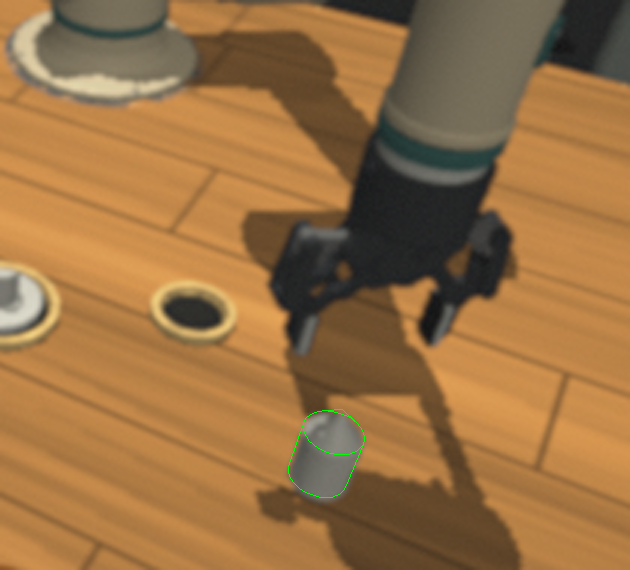

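>>> step_arm([
  [[10, -2, -1], 0],
  [[35, -2, -1], 0],
  [[65, -2, -1], 0],
  [[90, -2, -1], 0],
  [[105, -2, -1], 0],
  [[111, -2, -1], 0],
  [[111, -2, -1], 0],
  [[111, -2, -1], 0],
])

```text
clock: 25.9
position: [0.5008, 0.4155, 0.0194]
ee_rot: [0.229, 0.669, 0.229, -0.668]
contact_force: [0.0, -0.6, -0.0]
width: 0.0854
```

>>> step_arm([
  [[0, 0, 0], 0],
  [[0, 0, 0], 0],
  [[0, 0, 0], 0],
  [[0, 0, 0], 0],
  [[0, 0, 0], 0],
  [[0, 0, 0], 0],
  [[0, 0, 0], 0],
  [[0, 0, 0], 0],
], grip=1, grip_force=70)

```text
clock: 26.7
position: [0.501, 0.4157, 0.02]
ee_rot: [0.229, 0.67, 0.23, -0.668]
contact_force: [-0.5, -0.5, 6.1]
width: 0.0419
```

>>> step_arm([
  [[-10, 0, 0], 0],
  [[-35, 0, 0], 0],
  [[-60, 0, 0], 0],
  [[-70, 0, 0], 0],
  [[-70, 0, 0], 0],
  [[-70, 0, 0], 0],
])

```text
clock: 27.3
position: [0.4994, 0.4149, 0.0877]
ee_rot: [-0.23, -0.668, -0.229, 0.67]
contact_force: [-0.4, 0.1, -3.9]
width: 0.0419
```

```bash
python3 - <<'E'
from fit import *; import json
info(); F=json.load(open('fit.json')); print(go(*F['small_round_tray'][:2],.09))
s,R=st()
p=manip.get_image('scene'); overlay(p,[('cone_centre',[*s['position'][:2],0,s['position'][2]-.0185])],'s17.png',(370,100,580,290),3)
E
```

```text
t 27.3 pos [0.4994 0.4149 0.0877] jaw yaw -0.91 x [-0.002 -0.001 -1.   ] z [-0.789 -0.614  0.002] F [-0.4  0.1 -3.9] w 0.0419 q [ 0.59  0.49  1.54 -0.    1.11  1.5 ]
[ -1.9  45.5 187.7]
```

View pics/s17.png

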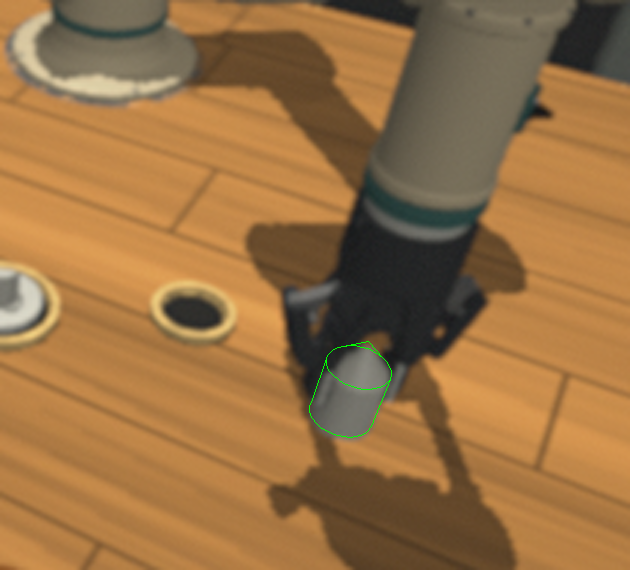

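>>> step_arm([
  [[0, 2, 10], 0],
  [[0, 9, 36], 0],
  [[0, 16, 66], 0],
  [[0, 24, 96], 0],
  [[0, 31, 126], 0],
  [[0, 38, 156], 0],
  [[0, 43, 178], 0],
  [[0, 45, 186], 0],
  [[0, 45, 187.5], 0],
  [[0, 45, 187.5], 0],
  [[0, 45, 187.5], 0],
  [[0, 45, 187.5], 0],
])

```text
clock: 28.55
position: [0.3808, 0.2656, 0.0887]
ee_rot: [0.23, 0.669, 0.23, -0.669]
contact_force: [0.6, 0.4, -3.8]
width: 0.0419
```

```bash
python3 - <<'E'
from fit import *; import json
info(); F=json.load(open('fit.json')); Q=F['small_round_tray']; print(go(*Q[:2],.0245))
s,R=st()
p=manip.get_image('scene'); overlay(p,[('cone_centre',[*s['position'][:2],0,s['position'][2]-.0195]),('small_round_tray',Q)],'s18.png',(330,80,540,270),3)
E
```

```text
t 28.55 pos [0.3808 0.2656 0.0887] jaw yaw -0.91 x [ 0.001  0.    -1.   ] z [-0.789 -0.614 -0.001] F [ 0.6  0.4 -3.8] w 0.0419 q [0.46 0.24 1.95 0.   0.95 1.37]
[64.2  0.4  2.4]
```

View pics/s18.png

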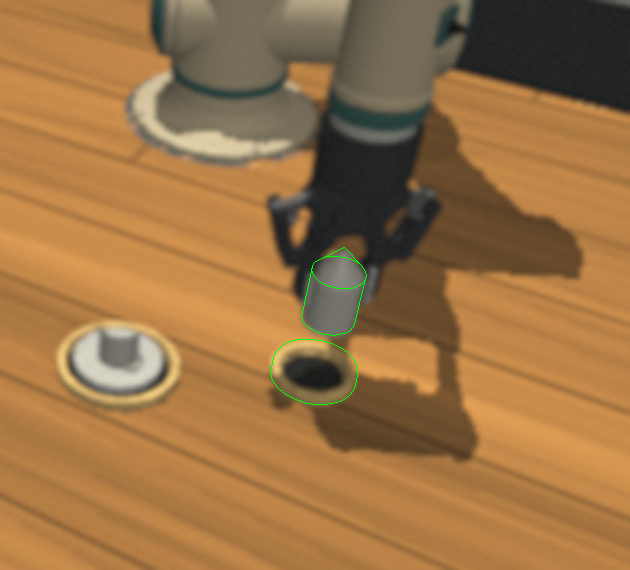

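>>> step_arm([
  [[10, 0.5, 1], 0],
  [[30, 0.5, 2], 0],
  [[48, 0.5, 2], 0],
  [[58, 0.5, 2], 0],
  [[63, 0.5, 2], 0],
  [[64.5, 0.5, 2], 0],
  [[64.5, 0.5, 2], 0],
])

```text
clock: 29.3
position: [0.3789, 0.2633, 0.0245]
ee_rot: [0.229, 0.669, 0.229, -0.669]
contact_force: [0.1, 0.5, -4.1]
width: 0.0419
```

```bash
python3 - <<'E'
from fit import *; import json
info(); F=json.load(open('fit.json')); Q=F['small_round_tray']; print(go(*Q[:2],.0238))
E
```

```text
t 29.3 pos [0.3789 0.2633 0.0245] jaw yaw -0.91 x [ 0.001  0.    -1.   ] z [-0.789 -0.614 -0.001] F [ 0.1  0.5 -4.1] w 0.0419 q [ 0.46  0.33  2.04 -0.    0.77  1.37]
[ 0.7 -0.2 -0.5]
```

Release, retreat up and well clear so both cameras see the trays.

>>> step_arm([
  [[0.5, 0, 0], 0],
  [[0.5, 0, 0], 0],
  [[0.5, 0, 0], 0],
  [[0.5, 0, 0], 0],
  [[0.5, 0, 0], 0],
  [[0.5, 0, 0], 0],
  [[0.5, 0, 0], 0],
  [[-20, 0, 0], 0],
  [[-50, 0, 0], 0],
  [[-80, 0, 0], 0],
  [[-110, 0, 0], 0],
  [[-140, -20, 0], 0],
  [[-160, -55, 20], 0],
  [[-170, -90, 20], 0],
  [[-170, -120, 20], 0],
  [[-170, -130, 20], 0],
  [[-170, -130, 20], 0],
  [[-170, -130, 20], 0],
], grip=0)

```text
clock: 31.1
position: [0.2833, 0.3528, 0.1938]
ee_rot: [-0.23, -0.669, -0.229, 0.669]
contact_force: [0.3, 0.5, -1.0]
width: 0.0854
```

```bash
python3 - <<'E'
from fit import *; import json
info(); F=json.load(open('fit.json'))
pr=dict(faceplate='large_round_tray',cone_centre='small_round_tray',clamp_plate='square_tray',tool_rest='long_tray')
P={v:manip.get_image(v) for v in('top','scene')}; it=[('tin',F['tin'])]
for n,t in pr.items():
    for v in P:
        b=region(P[v],n,F[t])
        if b:
            q,e=fit([(P[v],b[1])],n,F[t],.004)
            print(n,v,np.round((q-np.array(F[t]))[:2]*1000,1),round((q-np.array(F[t]))[2],3),round(e,3))
        else: print('none',n,v)
    it.append((n,F[t][:3]+[.004]))
overlay(P['top'],it,'f1.png',(210,150,430,290),3.6)
overlay(P['scene'],it,'f2.png',(210,90,460,260),3)
E
```

```text
t 31.1 pos [0.2833 0.3528 0.1938] jaw yaw -0.91 x [-0.    -0.002 -1.   ] z [-0.789 -0.614  0.001] F [ 0.3  0.5 -1. ] w 0.0854 q [ 0.74  0.12  1.81 -0.    1.21  1.65]
faceplate top [-2.9 -1.5] -0.044 0.221
faceplate scene [0.3 0.4] -0.124 0.167
cone_centre top [-0.6 -0.8] -0.461 0.104
cone_centre scene [1.8 0.1] -0.44 0.082
clamp_plate top [-0.6 -2. ] 0.023 0.102
clamp_plate scene [2.2 0.3] 0.018 0.084
tool_rest top [-2.   0.5] -0.007 0.09
tool_rest scene [-1.2  2.1] 0.016 0.087
```

View pics/f1.png

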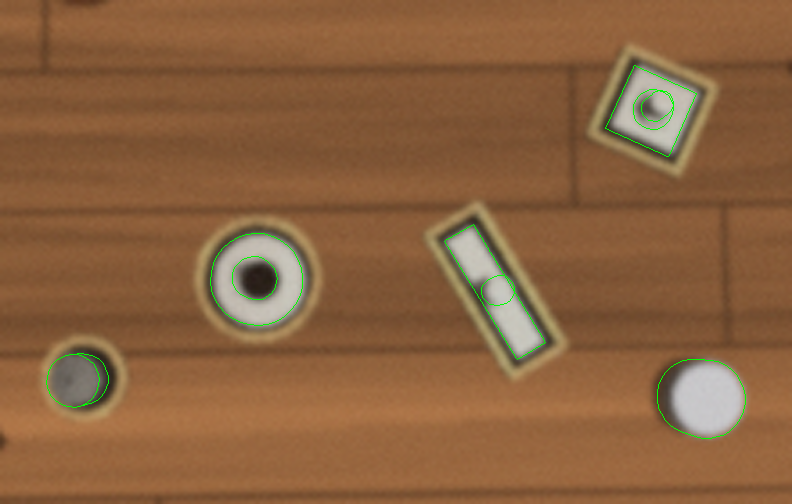

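View pics/f2.png

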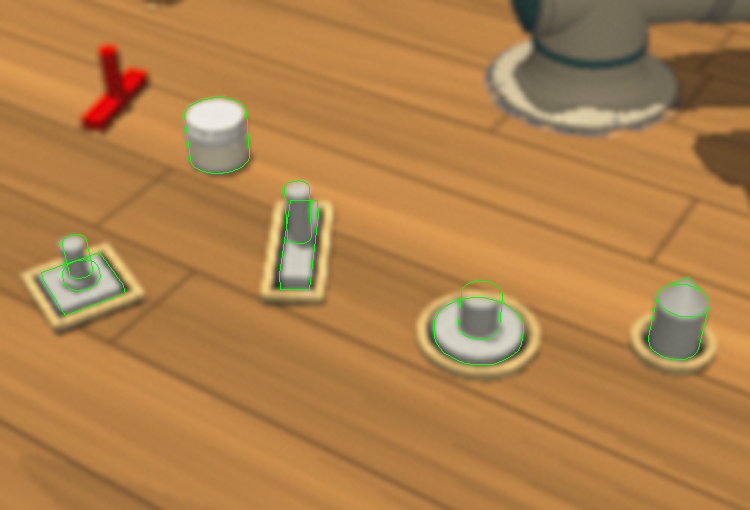

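All four parts lie inside their rims, within 4 mm of centre. The tin is on its starting outline.

```bash
python3 -c "
from h import *
print(manip.sign_off())"
```

```text
the job is handed in; nothing more can be done
None
```

All four accessories are in their matching trays, and I handed the job in at about 31 s of the 99 s allowed. The sign-off gave no verdict.

I gripped each part by its post, stud, boss or cylinder. The grey tool rest and grey faceplate were the ones moved; the red and brown look-alikes were left alone.

**Final position:** in both cameras every part sits within about 3.5 mm of its tray's centre, against a limit of 12.5 mm. The tool rest is within 0.02 rad of its tray and the clamp plate within 0.03 rad. All four looked flat and inside the rim, and the gripper was open and clear.

**Tin:** it is still on its starting outline in both pictures.

**Disagreements:** the two cameras differ by 2–3 mm, which is about the calibration error. The faceplate's outline fit was looser than the others because its boss looks hollow in the pictures, though its disc edge matched well. I checked height and tilt only through the overlays, not with a separate measurement.

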